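# Unlock the specimen case and hold up its open lock

## Robot

A 7-joint arm with a two-finger parallel gripper is mounted at the origin on the work surface. World frame = base frame: x ahead of the robot, y to its left, z up, the work surface at z = 0. Lengths are in m, angles in rad, forces in N, time in s.
With the tool pointing down it reaches from about 0.4 to 0.875 m from the base axis. Payload 4.4 kg.
Tool frame: the origin (TCP) lies midway between the tips of the shut fingers; the grasp point (between the pads) lies 19 mm behind it (bot.grasp_offset is the distance from the TCP to the grasp point, in m); z points along the fingers, y is the line along which they close (so a half turn about z gives the same grasp; the last joint's range is limited). The gripper opens to 85 mm and grips with 20 to 120 N. Pads are 22 mm wide; open, the fingers measure 114 mm over their backs; the gripper's body (76 mm by 85 mm) begins 54 mm behind the grasp point. The pads swing forward as they close: fully open they stand 13 mm farther back than shut.
Start: joints at [-1.377, 0.628, 0.038, 1.517, -0.027, 0.996, -0.02], TCP at [0.167, 0.628, 0.231] pointing down, gripper open.
Joint ranges: [-3.06, 3.06], [-0.37, 2.12], [-1.25, 1.32], [0.18, 2.47], [-1.1, 4.24], [0.23, 1.98], [-2.94, 2.94]. Speed limits (rad/s): [2.57, 2.57, 3.14, 3.14, 3.14, 3.14, 3.14].

## Interface

Orientations are given as [roll, pitch, yaw] about the fixed x, y, z axes, in that order (R = Rz(yaw) Ry(pitch) Rx(roll)).
In Python, from rig import bot gives the robot as it stands.
- The arm moves only by the tool step_arm, never from a script. Its argument "increments" is a list of rows, each an object of numbers: "grip": the closure, from 0 (fully open) to 1 (shut); "dx", "dy", "dz": the shift along the tool's x, y, z in cm; "ax", "ay", "az": the turn, a rotation vector about the tool's x, y, z in rad. A call has 1 to 12 rows; each row shifts and turns the commanded pose from where the row before left it, along the tool's axes as they then stand; what a row does not reach is not made up. A row lasts 1/10 s, in which the tool goes at most 50 mm and 8.59 degrees, less where a joint would pass 70% of its speed; a pose out of reach is approached as far as the arm can. A call is refused whole if a number of a shift passes 5 or a number of a turn 0.15, either way. A call with a gripper value outside its range is refused whole. The fingers move at their own pace and stop on an object; "force" is the grip in N (left out, the last holds). Time passes only in rows, so rows that do not move let the fingers close. It gives the time, the measured TCP pose, the force, the opening and the grip force at its end, in the units of the state.
- bot.sense(): the state, without advancing time (a new reading comes with each control period).
- bot.read_camera(name): name is "scene" or "top" or "wrist"; returns a dict with "color" (384x512x3 uint8, red, green, blue), "depth" (384x512 float32, m along the optical axis (not along the pixel's ray), 0 where there is no reading), "camera_matrix" (3x3 intrinsics, pixels), "T" (4x4, takes a point from camera to world coordinates). Camera axes: x right, y up, looking along -z (the intrinsics and any distortion apply to the point x, -y, -z); pixel columns grow to the right and rows downward; lengths in m; the calibration is good to about 2 mm. A picture is of the moment at which its call begins.
- bot.sign_off(): hands the job in; it is judged then, once.
The state is a dict: "time": time; "joint_pos": joint angles; "joint_velocities": joint speeds; "effort": joint torques, N m; "tcp_pos": TCP position; "tool_rot": TCP orientation; "ft_force": force on the tool from outside, world axes, zero at the start; "torque": the same for the moment, N m; "gripper_width": finger opening in m; "grasp_force": force on a finger pad.
Only numpy, scipy, OpenCV 4.12 (cv2) and the standard library are available. Lean on these libraries where they do the work, as an engineer would, in place of code of your own. Each camera call takes 0.05 s, during which the arm holds its last target. There are 200 camera calls.

## Task

Unlock the specimen case: turn the dial of its combination lock clockwise, feeling for the clicks, until its pointer rests in the notch at the steel stud, then pull the shackle bolt by its knob all the way out. Lift the opened lock off the staple and present it: finish while still holding it level and motionless in the gripper, about 10 cm or more above its place on the case, touching nothing else. Leave the bottles, rack and boxes around the case where they are.

Things in the scene. Friction and masses are not known exactly. Their poses are not given: they have to be found in the camera images.
- case: the specimen case: aluminium box 224 x 254 mm and 113 mm high over its hasp leaf, fixed to the bench. Origin: centre of its underside; z up, x from its latched front (with the bent-down hasp leaf) to its back
- seat (a point): point on the top of the hasp leaf at the centre of the lock's place, where the middle of the lock's underside sits; axes as the case. Here a steel staple (26 mm wide along y, 6 mm along x, 30 mm high, eye facing along x) stands up inside the hollow lock, and two rails 10 mm high run along x at the lock's sides with 1.5 mm play
- lock: the combination lock: brass block 76 mm (x) x 56 mm (y) x 44 mm (z), about 0.46 kg with its parts, hollow underneath, loose but held down over the staple by its bolt. Origin: centre of its underside; z up; its own -x side is the side where the bolt comes out
- lock_center (a point): centre of the brass block, 22 mm above its underside; axes as the lock
- dial_grip (a point): point on the dial's axis at the height to pinch it, 70 mm above the lock's underside. The dial: aluminium disc of 54 mm diameter on top of the block (44 to 50 mm above the underside) with a dark grip bar 44 mm long, 16 mm wide and 30 mm high (50 to 80 mm above the underside) across it; the bar runs along this point's x axis, and a small nose at its -x end is the pointer (reaching 27.5 mm from the axis). The lock's weight may be carried by the bar
- dial (a joint): angle of the dial in its lock, rad, counter-clockwise from above positive. 0: the pointer faces the small steel stud on the lock's top (towards the bolt's knob), the one notch at which the bolt is free (within about 0.15 rad). It clicks into a notch every 0.524 rad (30 degrees), about 0.03 N m, and stays there; it starts 1 to 3 notches counter-clockwise of 0; stops at -1.1 and 2.2
- bolt_grip (a point): grip point in the upright knob of the bolt, a steel post of 14 mm diameter from 8 to 50 mm above the lock's underside; the point lies on the post's axis 38 mm above the lock's underside, 64 mm from the lock's centre towards the lock's -x when shut, and moves with the bolt; axes as the lock
- bolt (a joint): how far the straight shackle bolt (10 mm diameter, through the lock and the staple) is pulled out, m, along the lock's -x: 0 fully in, 0.028 fully out at its stop; out by 0.018 it is clear of the staple. Rubs with about 2 N and stays where it is left. While the dial is off its open notch it jams after about 4 mm
- reagent: bystander: closed bottle, 64 mm diameter, 160 mm high; origin: centre of its underside
- jar: bystander: closed jar, 60 mm diameter, 80 mm high; origin: centre of its underside
- rack: bystander: rack of capped tubes, 110 x 60 mm, 68 mm high; origin: centre of its underside
- tipbox: bystander: box of pipette tips, 122 x 82 mm, 65 mm high; origin: centre of its underside

How it is judged:
By the outcome, as a careful person would: the job done as asked, in the order asked, and still so for the second after the job is handed in, while the arm keeps its last pose, push and grip.
It also fails if it takes over 61 s, if anything falls off the work surface, if the arm or the gripper's body presses on something with over 40 N, if the wrist force passes 120 N, or if a joint passes its speed limit or range.

## Working session

There is one attempt and no reset: what is moved stays moved. The work goes in short steps, Python scripts to look and compute and a tool call to move; the robot and the scene stay as the last step left them, time stands still between calls to the robot, and variables do not carry over. Pictures are saved under pics/ and viewed, at most 10 in all, crops included, and the job is handed in when it is done.

Besides the shell and the picture viewer there is one more tool, called by a JSON object that holds its "op" and its "data", one argument or row to a line. step_arm: Moves the arm, as the interface text tells. Its arguments: {"type":"object","properties":{"increments":{"type":"array","items":{"type":"object","properties":{"grip":{"type":"number"},"dx":{"type":"number"},"dy":{"type":"number"},"dz":{"type":"number"},"ax":{"type":"number"},"ay":{"type":"number"},"az":{"type":"number"}}}},"force":{"type":"number"}},"required":["increments"]}

```bash
ls; mkdir -p pics; cat > h.py <<'E'
import numpy as np, cv2
from rig import bot
from scipy.spatial.transform import Rotation as R
def snap(n,f=None):
    c=bot.read_camera(n)
    if f: cv2.imwrite('pics/'+f,c['color'][:,:,::-1])
    return c
def pts(c):
    K=c['camera_matrix'];d=c['depth'];v,u=np.indices(d.shape)
    p=np.stack([(u-K[0,2])/K[0,0]*d,-(v-K[1,2])/K[1,1]*d,-d],-1)
    return p@c['T'][:3,:3].T+c['T'][:3,3]
def ray(c,u,v,z):
    K=c['camera_matrix'];r=c['T'][:3,:3]@np.array([(u-K[0,2])/K[0,0],-(v-K[1,2])/K[1,1],-1])
    o=c['T'][:3,3];return o+r*(z-o[2])/r[2]
E
python3 - <<'E'
from h import *
a=snap('top','top1.png');b=snap('scene','scene1.png')
im=np.hstack([a['color'],b['color']])[:,:,::-1]
cv2.imwrite('pics/both.png',cv2.resize(im,(800,300),interpolation=cv2.INTER_AREA))
np.savez('/tmp/v1.npz',pt=pts(a),ps=pts(b))
s=bot.sense();print(s['tcp_pos'],s['tool_rot'],s['time'],s['gripper_width'],bot.grasp_offset)
print(a['T'],a['camera_matrix'],b['T'])
E
```

```text
pics
[0.16677658 0.62767434 0.23052129] [-3.13994566e+00 -8.24129615e-06  2.88184912e+00] 0.1 0.08535588112155143 0.0187
[[ 0.02035829  0.98752306 -0.15615293  0.37789196]
 [-0.99978634  0.01954893 -0.00671726  0.01457529]
 [-0.00358082  0.15625631  0.98771005  1.20933384]
 [ 0.          0.          0.          1.        ]] [[398.2983317   0.        259.1170808]
 [  0.        398.2983317 191.9959485]
 [  0.          0.          1.       ]] [[-0.46844914 -0.45700243  0.75611122  1.36625103]
 [ 0.88333103 -0.25852853  0.3910106   0.42763299]
 [ 0.01678353  0.85106509  0.5247919   0.71508844]
 [ 0.          0.          0.          1.        ]]
```

View pics/top1.png

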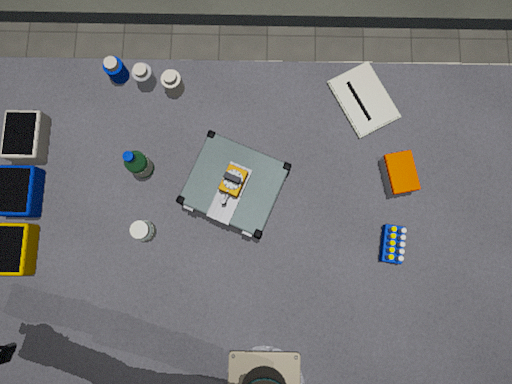

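View pics/scene1.png

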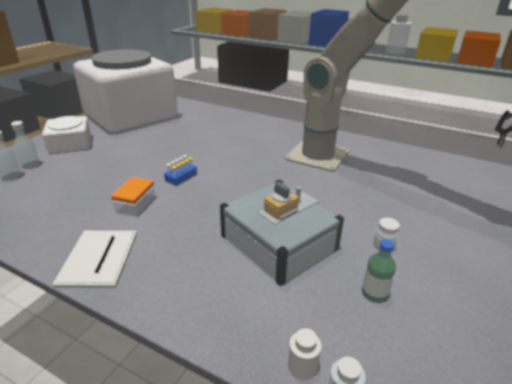

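The top view shows the case around (234,186), the lock at about (234,179), the bolt knob at about (225,200), and the bottle (138,163) and jar (141,231) to the left. The scene view shows the lock at (282,203), with the dial bar dark on top. Next I'll get rough positions from the depth and the colour masks.

```bash
python3 - <<'E'
from h import *
a=cv2.imread('pics/top1.png');P=np.load('/tmp/v1.npz')['pt']
hsv=cv2.cvtColor(a,cv2.COLOR_BGR2HSV)
m=cv2.inRange(hsv,(10,120,80),(30,255,255));m[:150]=0;m[220:]=0;m[:,:200]=0;m[:,270:]=0
v,u=np.nonzero(m);print(u.min(),u.max(),v.min(),v.max());print(P[v,u].mean(0),P[v,u][:,2].max(),P[v,u][:,2].min())
for n,(u,v) in dict(knob=(225,200),knob2=(224,203),bar=(233,177),leaf=(217,213),jar=(140,231),bott=(129,156),case=(260,210)).items(): print(n,P[v,u].round(3))
crop=cv2.resize(a[120:250,170:300],(780,600),interpolation=cv2.INTER_CUBIC);cv2.imwrite('pics/crop1.png',crop)
# case outline: points at z 0.08..0.13
Z=P[...,2];k=((Z>.09)&(Z<.13)).astype(np.uint8);k[:120]=0;k[250:]=0;k[:,:165]=0;k[:,310:]=0
vv,uu=np.nonzero(k);print(cv2.minAreaRect(P[vv,uu][:,:2].astype(np.float32)),np.median(Z[vv,uu]))
E
```

```text
218 247 164 196
[0.57176494 0.09236921 0.1600641 ] 1.2093338360752255 0.1084071239126585
knob [0.52  0.111 0.166]
knob2 [0.513 0.115 0.152]
bar [0.577 0.09  0.19 ]
leaf [0.49  0.138 0.111]
jar [0.438 0.358 0.077]
bott [0.635 0.375 0.162]
case [0.501 0.019 0.114]
((0.5753258466720581, 0.09439564496278763), (0.25745657086372375, 0.23253418505191803), 67.64405822753906) 0.1107452742883972
```

View pics/crop1.png

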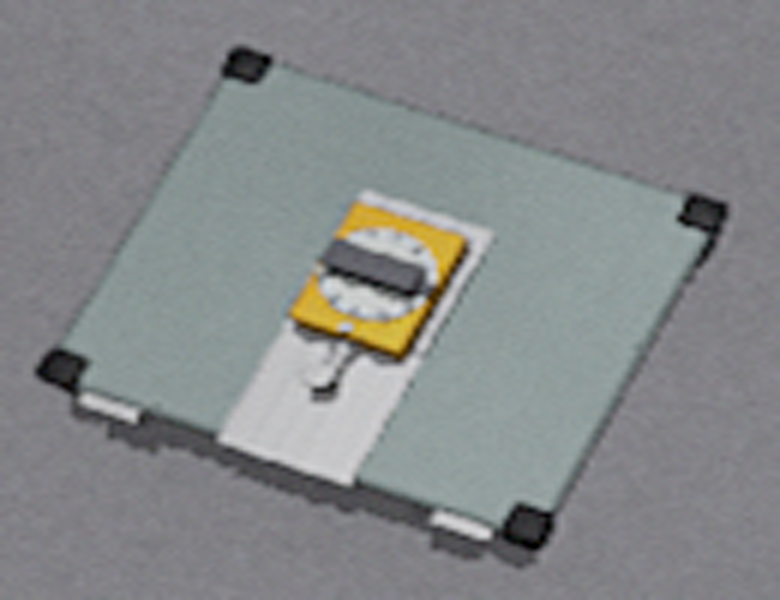

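Working from this: the lock is at about (0.575, 0.091) with yaw of about -22.4°. The dial bar lies across the lock, so the pointer is about 3 notches counter-clockwise. I'll rise and move over it.

{"op": "step_arm", "data": {
  "increments": [
    {"dz": -5,"grip": 0.3},
    {"dz": -5},
    {"dx": -3.8,"dy": -2.95},
    {"dx": -3.8,"dy": -2.95},
    {"dx": -3.8,"dy": -2.95},
    {"dx": -3.8,"dy": -2.95},
    {"dx": -3.8,"dy": -2.95},
    {"dx": -3.8,"dy": -2.95},
    {"dx": -3.8,"dy": -2.95},
    {"dx": -3.8,"dy": -2.95},
    {"dx": -3.8,"dy": -2.95},
    {"dx": -3.8,"dy": -2.95}
  ]
}}

```text
validation failed for argument at $.in...
```

{"op": "step_arm", "data": {
  "increments": [
    {"dx": -3.8,"dy": -2.95},
    {"dx": -3.8,"dy": -2.95},
    {"az": 0.142},
    {"az": 0.142},
    {"az": 0.142},
    {"az": 0.142},
    {"az": 0.142},
    {"az": 0.142},
    {"az": 0.142},
    {"az": 0.142},
    {"az": 0.142},
    {"az": 0.142}
  ]
}}

```text
validation failed for argument at $.in...
```

{"op": "step_arm", "data": {
  "increments": [
    {"az": 0.142},
    {"az": 0.142},
    {},
    {}
  ]
}}

```text
validation failed for argument at $.in...
```

```bash
python3 - <<'E'
from h import *
s=bot.sense();print(s['joint_pos'].round(2) if hasattr(s['joint_pos'],'round') else s['joint_pos'])
a=snap('wrist','w1.png');P=pts(a);np.savez('/tmp/w1.npz',P=P,K=a['camera_matrix'],T=a['T']);print(a['T'].round(3),a['camera_matrix'][0])
E
```

```text
[-1.38  0.63  0.04  1.52 -0.03  1.   -0.02]
[[ 0.257 -0.932 -0.257  0.101]
 [ 0.966  0.248  0.069  0.645]
 [-0.    -0.266  0.964  0.373]
 [ 0.     0.     0.     1.   ]] [305.67894232   0.         255.02905394]
```

View pics/w1.png

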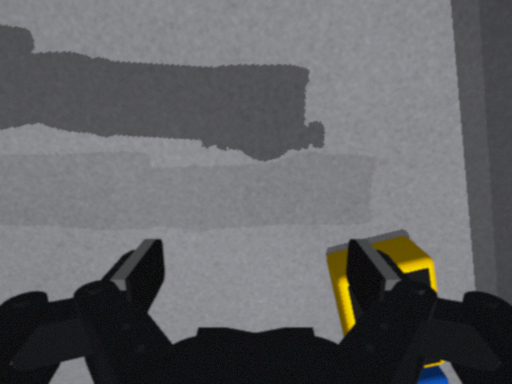

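The calls were refused, so nothing moved: this wrist picture shows only bench and the yellow box. Probably every row needs all its keys, so I'll send full rows.

{"op": "step_arm", "data": {
  "increments": [
    {"dx": 0,"dy": 0,"dz": -5,"ax": 0,"ay": 0,"az": 0,"grip": 0.3},
    {"dx": 0,"dy": 0,"dz": -5,"ax": 0,"ay": 0,"az": 0,"grip": 0.3},
    {"dx": -3.8,"dy": -2.95,"dz": 0,"ax": 0,"ay": 0,"az": 0,"grip": 0.3},
    {"dx": -3.8,"dy": -2.95,"dz": 0,"ax": 0,"ay": 0,"az": 0,"grip": 0.3},
    {"dx": -3.8,"dy": -2.95,"dz": 0,"ax": 0,"ay": 0,"az": 0,"grip": 0.3},
    {"dx": -3.8,"dy": -2.95,"dz": 0,"ax": 0,"ay": 0,"az": 0,"grip": 0.3},
    {"dx": -3.8,"dy": -2.95,"dz": 0,"ax": 0,"ay": 0,"az": 0,"grip": 0.3},
    {"dx": -3.8,"dy": -2.95,"dz": 0,"ax": 0,"ay": 0,"az": 0,"grip": 0.3},
    {"dx": -3.8,"dy": -2.95,"dz": 0,"ax": 0,"ay": 0,"az": 0,"grip": 0.3},
    {"dx": -3.8,"dy": -2.95,"dz": 0,"ax": 0,"ay": 0,"az": 0,"grip": 0.3}
  ]
}}

```text
time: 1.15
tcp_pos: [0.4008, 0.3202, 0.3313]
tool_rot: [-3.142, -0.0, 2.882]
ft_force: [1.0, 1.0, 0.0]
gripper_width: 0.0595
grasp_force: 0.0
```

{"op": "step_arm", "data": {
  "increments": [
    {"dx": -3.8,"dy": -2.95,"dz": 0,"ax": 0,"ay": 0,"az": 0,"grip": 0.3},
    {"dx": -3.8,"dy": -2.95,"dz": 0,"ax": 0,"ay": 0,"az": 0,"grip": 0.3},
    {"dx": -3.8,"dy": -2.95,"dz": 0,"ax": 0,"ay": 0,"az": 0,"grip": 0.3},
    {"dx": -3.8,"dy": -2.95,"dz": 0,"ax": 0,"ay": 0,"az": 0,"grip": 0.3},
    {"dx": -3.8,"dy": -2.95,"dz": 0,"ax": 0,"ay": 0,"az": 0,"grip": 0.3},
    {"dx": -3.8,"dy": -2.95,"dz": 0,"ax": 0,"ay": 0,"az": 0,"grip": 0.3},
    {"dx": 0,"dy": 0,"dz": 0,"ax": 0,"ay": 0,"az": 0.14,"grip": 0.3},
    {"dx": 0,"dy": 0,"dz": 0,"ax": 0,"ay": 0,"az": 0.14,"grip": 0.3},
    {"dx": 0,"dy": 0,"dz": 0,"ax": 0,"ay": 0,"az": 0.14,"grip": 0.3},
    {"dx": 0,"dy": 0,"dz": 0,"ax": 0,"ay": 0,"az": 0.14,"grip": 0.3},
    {"dx": 0,"dy": 0,"dz": 0,"ax": 0,"ay": 0,"az": 0.14,"grip": 0.3},
    {"dx": 0,"dy": 0,"dz": 0,"ax": 0,"ay": 0,"az": 0.14,"grip": 0.3}
  ]
}}

```text
time: 2.35
tcp_pos: [0.5747, 0.0924, 0.331]
tool_rot: [-3.141, -0.0, 2.036]
ft_force: [0.4, 0.4, -0.4]
gripper_width: 0.0598
grasp_force: 0.0
```

{"op": "step_arm", "data": {
  "increments": [
    {"dx": 0,"dy": 0,"dz": 0,"ax": 0,"ay": 0,"az": 0.14,"grip": 0.3},
    {"dx": 0,"dy": 0,"dz": 0,"ax": 0,"ay": 0,"az": 0.14,"grip": 0.3},
    {"dx": 0,"dy": 0,"dz": 0,"ax": 0,"ay": 0,"az": 0.14,"grip": 0.3},
    {"dx": 0,"dy": 0,"dz": 0,"ax": 0,"ay": 0,"az": 0.14,"grip": 0.3},
    {"dx": 0,"dy": 0,"dz": 0,"ax": 0,"ay": 0,"az": 0.14,"grip": 0.3},
    {"dx": 0,"dy": 0,"dz": 0,"ax": 0,"ay": 0,"az": 0.14,"grip": 0.3},
    {"dx": 0,"dy": 0,"dz": 0,"ax": 0,"ay": 0,"az": 0,"grip": 0.3},
    {"dx": 0,"dy": 0,"dz": 0,"ax": 0,"ay": 0,"az": 0,"grip": 0.3}
  ]
}}

```text
time: 3.15
tcp_pos: [0.5748, 0.0926, 0.331]
tool_rot: [-3.141, 0.0, 1.205]
ft_force: [0.4, 0.2, 0.1]
gripper_width: 0.0595
grasp_force: 0.0
```

```bash
python3 - <<'E'
from h import *
s=bot.sense();print(np.round(s['joint_pos'],2),s['tcp_pos'],s['tool_rot'])
a=snap('wrist','w2.png');P=pts(a);np.savez('/tmp/w2.npz',P=P,K=a['camera_matrix'],T=a['T'])
cv2.imwrite('pics/w2c.png',cv2.resize(a['color'][100:384,100:400,::-1],(800,600)) if 0 else a['color'][:,:,::-1])
E
```

```text
[-0.61  0.5   0.64  1.59 -0.31  1.16 -0.27] [0.57478165 0.09258134 0.33102255] [-3.14107201e+00  3.94075182e-04  1.20532127e+00]
```

View pics/w2.png

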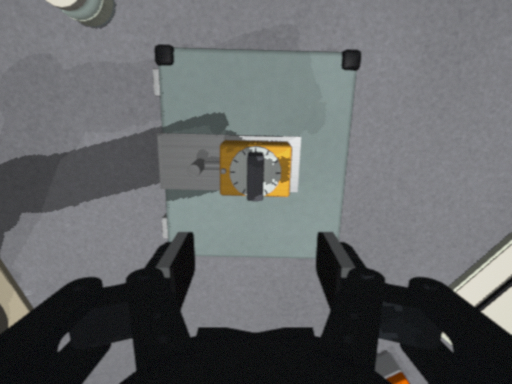

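The wrist view shows the lock at (220–291,141–197), the dial disc centred near (255,171), the bar (247–263,152–201) with its nose at the lower end, which is lock -y, so 3 notches. The knob is at (200,162). I'll measure these precisely by mask and depth.

```bash
cat > meas.py <<'E'
from h import *
def lockmeas(c,box):
    """brass rect (z of top from depth), dark bar rect, from a wrist picture; box=u0,u1,v0,v1"""
    u0,u1,v0,v1=box;P=pts(c);Z=P[...,2];hsv=cv2.cvtColor(c['color'],cv2.COLOR_RGB2HSV)
    B=np.zeros(Z.shape,bool);B[v0:v1,u0:u1]=1
    m=B&(cv2.inRange(hsv,(10,110,60),(32,255,255))>0)
    zt=np.median(Z[m]);print('brass top z',zt)
    out=[]
    for nm,mm,z in (('brass',m&(abs(Z-zt)<.01),zt),('bar',B&(Z>zt+.024)&(Z<zt+.05),None),('knob',B&(Z>zt-.008)&(Z<zt+.02)&(c['color'].max(2)<150)&~m,None)):
        v,u=np.nonzero(mm)
        if len(v)<10: print(nm,'none');continue
        if z is None: z=np.percentile(Z[mm],60)
        q=np.array([ray(c,a,b,z)[:2] for a,b in zip(u,v)],np.float32)
        r=cv2.minAreaRect(q);print(nm,'z',round(float(z),4),'px',u.min(),u.max(),v.min(),v.max(),'rect',np.round(r[0],4),np.round(r[1],4),round(r[2],1))
E
python3 - <<'E'
from meas import *
z=np.load('/tmp/w2.npz');T=z['T'];K=z['K']
im=cv2.imread('pics/w2.png')[:,:,::-1]
P=z['P'];d=-((P-T[:3,3])@T[:3,:3])[...,2]
c=dict(color=im,depth=d,camera_matrix=K,T=T)
lockmeas(c,(180,310,120,215))
Z=P[...,2];print((Z[156:172,190:216:2]*1000).astype(int))
print('leaf',Z[145,297],Z[185,297],Z[180,175],'lid',np.median(Z[70:110,180:210]))
E
```

```text
brass top z 0.15657688942491302
brass z 0.1566 px 220 291 143 196 rect [0.5755 0.0966] [0.0562 0.0739] 67.3
bar z 0.1928 px 247 264 154 200 rect [0.5758 0.0964] [0.0444 0.0158] 68.6
knob z 0.163 px 187 280 145 195 rect [0.555  0.1047] [0.0524 0.0965] 67.6
[[113 112 113 112 112 111 111 113 113 113 112 112 111]
 [113 112 112 113 113 112 112 113 113 112 112 112 112]
 [113 113 112 111 112 124 111 112 111 111 113 113 113]
 [112 113 113 114 129 130 126 112 112 115 111 113 112]
 [112 112 111 134 138 134 131 124 111 113 112 113 114]
 [111 111 113 142 143 140 135 130 130 130 130 131 130]
 [111 112 149 149 146 143 139 131 131 132 132 132 132]
 [111 153 156 155 152 146 142 133 132 133 133 133 133]
 [112 160 161 159 156 151 144 134 132 133 132 133 132]
 [162 161 161 162 159 153 146 136 133 473 132 134 133]
 [161 161 163 162 161 157 149 138 132 134 134 133 134]
 [163 162 162 162 161 161 148 138 133 133 132 133 134]
 [162 163 164 163 162 161 151 133 133 133 473 134 132]
 [162 163 163 162 164 162 151 130 130 130 131 131 130]
 [163 162 162 162 162 163 150 112 111 112 112 110 112]
 [163 162 162 162 162 161 146 111 112 113 114 113 113]]
leaf 0.11339276119651187 0.11373221512603127 0.11243922890895403 lid 0.1099380849460159
```

Lock at (0.5757, 0.0965), yaw -22.5°, leaf z 0.113, bar top 0.193 (matches the text), dial about +90°. I'll descend on the bar and pinch it.

{"op": "step_arm", "data": {
  "increments": [
    {"dx": 0,"dy": 0,"dz": 0,"ax": 0,"ay": 0,"az": 0.027,"grip": 0.4},
    {"dx": 0.4,"dy": 0,"dz": 4,"ax": 0,"ay": 0,"az": 0,"grip": 0.4},
    {"dx": 0,"dy": 0,"dz": 4,"ax": 0,"ay": 0,"az": 0,"grip": 0.4},
    {"dx": 0,"dy": 0,"dz": 4,"ax": 0,"ay": 0,"az": 0,"grip": 0.4},
    {"dx": 0,"dy": 0,"dz": 2.5,"ax": 0,"ay": 0,"az": 0,"grip": 0.4},
    {"dx": 0,"dy": 0,"dz": 1.9,"ax": 0,"ay": 0,"az": 0,"grip": 0.4},
    {"dx": 0,"dy": 0,"dz": 0,"ax": 0,"ay": 0,"az": 0,"grip": 0.4},
    {"dx": 0,"dy": 0,"dz": 0,"ax": 0,"ay": 0,"az": 0,"grip": 0.4}
  ]
}}

```text
time: 4.0
tcp_pos: [0.5769, 0.0959, 0.1677]
tool_rot: [3.141, -0.0, 1.175]
ft_force: [0.5, -0.1, 0.5]
gripper_width: 0.0516
grasp_force: 0.0
```

{"op": "step_arm", "data": {
  "force": 25,
  "increments": [
    {"dx": 0,"dy": 0,"dz": 0,"ax": 0,"ay": 0,"az": 0,"grip": 1},
    {"dx": 0,"dy": 0,"dz": 0,"ax": 0,"ay": 0,"az": 0,"grip": 1},
    {"dx": 0,"dy": 0,"dz": 0,"ax": 0,"ay": 0,"az": 0,"grip": 1},
    {"dx": 0,"dy": 0,"dz": 0,"ax": 0,"ay": 0,"az": 0,"grip": 1},
    {"dx": 0,"dy": 0,"dz": 0,"ax": 0,"ay": 0,"az": 0,"grip": 1},
    {"dx": 0,"dy": 0,"dz": 0,"ax": 0,"ay": 0,"az": 0,"grip": 1},
    {"dx": 0,"dy": 0,"dz": 0,"ax": 0,"ay": 0,"az": 0,"grip": 1},
    {"dx": 0,"dy": 0,"dz": 0,"ax": 0,"ay": 0,"az": 0,"grip": 1}
  ]
}}

```text
time: 4.8
tcp_pos: [0.5769, 0.0964, 0.1685]
tool_rot: [3.141, -0.001, 1.175]
ft_force: [-1.6, -0.3, 6.6]
gripper_width: 0.0153
grasp_force: 29.1
```

```bash
python3 - <<'E'
from h import *
s=bot.sense();print(s)
E
```

```text
{'time': 4.8, 'joint_pos': array([-0.54798557,  0.67009279,  0.54158716,  1.78038377, -0.45578031,
        0.81715258, -0.17993162]), 'joint_velocities': array([0.0002222 , 0.00078507, 0.00193969, 0.00062958, 0.00058288,
       0.00135862, 0.00068614]), 'effort': array([ 5.50571345e-01, -4.75610948e+01,  7.61894792e+00, -1.45766938e+01,
        3.39880795e-02, -6.37114774e-01, -6.16030811e-04]), 'tcp_pos': array([0.57687414, 0.0964139 , 0.16846597]), 'tool_rot': array([ 3.14087017e+00, -1.37812819e-03,  1.17504637e+00]), 'ft_force': array([-1.58311196, -0.29175837,  6.6376825 ]), 'torque': array([ 0.10547181,  0.35508398, -0.03473069]), 'grasp_force': 29.070144295692444, 'gripper_width': 0.015324533582795985}
```

The bar is gripped. Next I turn clockwise, one notch per call, watching the torque.

{"op": "step_arm", "data": {
  "increments": [
    {"dx": 0,"dy": 0,"dz": -0.1,"ax": 0,"ay": 0,"az": 0.105,"grip": 1},
    {"dx": 0,"dy": 0,"dz": 0,"ax": 0,"ay": 0,"az": 0.105,"grip": 1},
    {"dx": 0,"dy": 0,"dz": 0,"ax": 0,"ay": 0,"az": 0.105,"grip": 1},
    {"dx": 0,"dy": 0,"dz": 0,"ax": 0,"ay": 0,"az": 0.105,"grip": 1},
    {"dx": 0,"dy": 0,"dz": 0,"ax": 0,"ay": 0,"az": 0.104,"grip": 1},
    {"dx": 0,"dy": 0,"dz": 0,"ax": 0,"ay": 0,"az": 0,"grip": 1}
  ]
}}

```text
time: 5.4
tcp_pos: [0.5772, 0.0959, 0.1685]
tool_rot: [3.14, -0.001, 0.65]
ft_force: [0.6, -0.4, -0.2]
gripper_width: 0.0155
grasp_force: 28.2
```

```bash
python3 -c "
from h import *
s=bot.sense();print(s['torque'],s['ft_force'],s['joint_pos'],s['tcp_pos'],s['tool_rot'],s['gripper_width'])"
```

```text
[-0.08139055 -0.24289087 -0.01267798] [ 0.60749842 -0.3902977  -0.19170468] [-0.63089343  0.71031452  0.69148986  1.78205178 -0.5785611   0.86137255
 -0.58924026] [0.57717915 0.0959086  0.16850215] [ 3.13996156e+00 -6.36102765e-04  6.50368636e-01] 0.0155345256864796
```

{"op": "step_arm", "data": {
  "increments": [
    {"dx": 0,"dy": 0,"dz": 0,"ax": 0,"ay": 0,"az": 0.105,"grip": 1},
    {"dx": 0,"dy": 0,"dz": 0,"ax": 0,"ay": 0,"az": 0.105,"grip": 1},
    {"dx": 0,"dy": 0,"dz": 0,"ax": 0,"ay": 0,"az": 0.105,"grip": 1},
    {"dx": 0,"dy": 0,"dz": 0,"ax": 0,"ay": 0,"az": 0.105,"grip": 1},
    {"dx": 0,"dy": 0,"dz": 0,"ax": 0,"ay": 0,"az": 0.104,"grip": 1},
    {"dx": 0,"dy": 0,"dz": 0,"ax": 0,"ay": 0,"az": 0,"grip": 1}
  ]
}}

```text
time: 6.0
tcp_pos: [0.5771, 0.0954, 0.1685]
tool_rot: [3.14, -0.001, 0.128]
ft_force: [1.2, -2.4, 0.2]
gripper_width: 0.0152
grasp_force: 28.3
```

{"op": "step_arm", "data": {
  "increments": [
    {"dx": 0,"dy": 0,"dz": 0,"ax": 0,"ay": 0,"az": 0.105,"grip": 1},
    {"dx": 0,"dy": 0,"dz": 0,"ax": 0,"ay": 0,"az": 0.105,"grip": 1},
    {"dx": 0,"dy": 0,"dz": 0,"ax": 0,"ay": 0,"az": 0.105,"grip": 1},
    {"dx": 0,"dy": 0,"dz": 0,"ax": 0,"ay": 0,"az": 0.105,"grip": 1},
    {"dx": 0,"dy": 0,"dz": 0,"ax": 0,"ay": 0,"az": 0.104,"grip": 1},
    {"dx": 0,"dy": 0,"dz": 0,"ax": 0,"ay": 0,"az": 0,"grip": 1}
  ]
}}

```text
time: 6.6
tcp_pos: [0.5766, 0.0949, 0.1685]
tool_rot: [3.14, -0.001, -0.395]
ft_force: [-0.0, -1.7, 1.0]
gripper_width: 0.0151
grasp_force: 28.5
```

```bash
python3 -c "
from h import *
s=bot.sense();print(s['torque'],s['ft_force'],s['joint_pos'],s['tcp_pos'],s['tool_rot'],s['gripper_width'])"
```

```text
[-0.71114077 -0.07171901  0.01158114] [-0.04226677 -1.7161375   1.04197672] [-0.76211608  0.81861025  0.9714799   1.78618887 -0.80364181  0.98922489
 -1.4246614 ] [0.57663021 0.09490285 0.16850948] [ 3.14006474e+00 -9.09188497e-04 -3.94885874e-01] 0.015137874333046536
```

Torque is near zero in the notch at yaw -0.395. I'll release, rise and look.

{"op": "step_arm", "data": {
  "increments": [
    {"dx": 0,"dy": 0,"dz": 0,"ax": 0,"ay": 0,"az": 0,"grip": 0.4},
    {"dx": 0,"dy": 0,"dz": 0,"ax": 0,"ay": 0,"az": 0,"grip": 0.4},
    {"dx": 0,"dy": 0,"dz": 0,"ax": 0,"ay": 0,"az": 0,"grip": 0.4},
    {"dx": 0,"dy": 0,"dz": 0,"ax": 0,"ay": 0,"az": 0,"grip": 0.4},
    {"dx": 0,"dy": 0,"dz": -4,"ax": 0,"ay": 0,"az": 0,"grip": 0.4},
    {"dx": 0,"dy": 0,"dz": -4,"ax": 0,"ay": 0,"az": 0,"grip": 0.4},
    {"dx": -3.2,"dy": 0,"dz": -2,"ax": 0,"ay": 0,"az": 0,"grip": 0.4},
    {"dx": -3.2,"dy": 0,"dz": -2,"ax": 0,"ay": 0,"az": 0,"grip": 0.4},
    {"dx": 0,"dy": 0,"dz": 0,"ax": 0,"ay": 0,"az": 0,"grip": 0.4},
    {"dx": 0,"dy": 0,"dz": 0,"ax": 0,"ay": 0,"az": 0,"grip": 0.4}
  ]
}}

```text
time: 7.6
tcp_pos: [0.5175, 0.1217, 0.2886]
tool_rot: [-3.14, -0.0, -0.395]
ft_force: [-0.5, -0.2, -0.2]
gripper_width: 0.0511
grasp_force: 0.0
```

```bash
python3 - <<'E'
from meas import *
s=bot.sense();print(s['tcp_pos'],s['tool_rot'])
c=snap('wrist','w3.png')
np.savez('/tmp/w3.npz',color=c['color'],depth=c['depth'],camera_matrix=c['camera_matrix'],T=c['T'])
lockmeas(c,(60,460,60,330))
E
```

```text
[0.51751689 0.12174731 0.28861763] [-3.14008516e+00 -3.50965083e-04 -3.95095517e-01]
brass top z 0.156800375592613
brass z 0.1568 px 226 291 67 155 rect [0.5742 0.0963] [0.0544 0.0742] 65.8
bar z 0.193 px 248 269 83 142 rect [0.5741 0.0957] [0.0157 0.0432] 67.0
knob z 0.1632 px 227 292 71 192 rect [0.5639 0.105 ] [0.0498 0.1076] 49.3
```

View pics/w3.png

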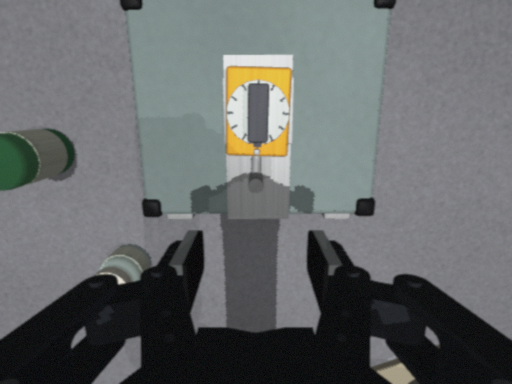

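The view shows the bar at (258,112) with its nose pointing down at the stud (257,148), so the dial is at 0. The knob is near (257,183), in the gripper's shadow. Now its top position from both wrist views.

```bash
python3 - <<'E'
from meas import *
c=dict(np.load('/tmp/w3.npz'))
z=np.load('/tmp/w2.npz')
for nm,P,b in (('w3',pts(c),(235,285,158,205)),('w2',z['P'],(175,215,150,185))):
    Z=P[...,2];B=np.zeros(Z.shape,bool);B[b[2]:b[3],b[0]:b[1]]=1
    m=B&(Z>.159)&(Z<.168);q=P[m];v,u=np.nonzero(m)
    print(nm,m.sum(),u.min(),u.max(),v.min(),v.max(),np.median(q[:,2]),cv2.minEnclosingCircle(q[:,:2].astype(np.float32)))
E
```

```text
w3 181 249 263 178 192 0.16281552521424852 ((0.5156575441360474, 0.12204893678426743), 0.006839776877313852)
w2 145 187 200 164 176 0.16258313110187395 ((0.5166969299316406, 0.12006600946187973), 0.007104216609150171)
```

{"op": "step_arm", "data": {
  "increments": [
    {"dx": -0.1,"dy": 0.1,"dz": 4,"ax": 0,"ay": 0,"az": 0,"grip": 0.4},
    {"dx": 0,"dy": 0,"dz": 4,"ax": 0,"ay": 0,"az": 0,"grip": 0.4},
    {"dx": 0,"dy": 0,"dz": 4,"ax": 0,"ay": 0,"az": 0,"grip": 0.4},
    {"dx": 0,"dy": 0,"dz": 2,"ax": 0,"ay": 0,"az": 0,"grip": 0.4},
    {"dx": 0,"dy": 0,"dz": 1.4,"ax": 0,"ay": 0,"az": 0,"grip": 0.4},
    {"dx": 0,"dy": 0,"dz": 0,"ax": 0,"ay": 0,"az": 0,"grip": 0.4}
  ]
}}

```text
time: 8.25
tcp_pos: [0.5156, 0.1194, 0.1324]
tool_rot: [3.139, 0.002, -0.398]
ft_force: [-0.3, -0.2, 0.5]
gripper_width: 0.0512
grasp_force: 0.0
```

{"op": "step_arm", "data": {
  "force": 40,
  "increments": [
    {"dx": 0,"dy": 0,"dz": 0,"ax": 0,"ay": 0,"az": 0,"grip": 1},
    {"dx": 0,"dy": 0,"dz": 0,"ax": 0,"ay": 0,"az": 0,"grip": 1},
    {"dx": 0,"dy": 0,"dz": 0,"ax": 0,"ay": 0,"az": 0,"grip": 1},
    {"dx": 0,"dy": 0,"dz": 0,"ax": 0,"ay": 0,"az": 0,"grip": 1},
    {"dx": 0,"dy": 0,"dz": 0,"ax": 0,"ay": 0,"az": 0,"grip": 1},
    {"dx": 0,"dy": 0,"dz": 0,"ax": 0,"ay": 0,"az": 0,"grip": 1},
    {"dx": 0,"dy": 0,"dz": 0,"ax": 0,"ay": 0,"az": 0,"grip": 1}
  ]
}}

```text
time: 8.95
tcp_pos: [0.517, 0.1205, 0.1353]
tool_rot: [-3.14, -0.002, -0.397]
ft_force: [-0.2, -0.6, 7.6]
gripper_width: 0.0125
grasp_force: 39.4
```

{"op": "step_arm", "data": {
  "increments": [
    {"dx": -0.4,"dy": 0,"dz": -0.1,"ax": 0,"ay": 0,"az": 0,"grip": 1},
    {"dx": -0.4,"dy": 0,"dz": 0,"ax": 0,"ay": 0,"az": 0,"grip": 1},
    {"dx": -0.4,"dy": 0,"dz": 0,"ax": 0,"ay": 0,"az": 0,"grip": 1},
    {"dx": -0.4,"dy": 0,"dz": 0,"ax": 0,"ay": 0,"az": 0,"grip": 1},
    {"dx": -0.4,"dy": 0,"dz": 0,"ax": 0,"ay": 0,"az": 0,"grip": 1},
    {"dx": 0,"dy": 0,"dz": 0,"ax": 0,"ay": 0,"az": 0,"grip": 1}
  ]
}}

```text
time: 9.55
tcp_pos: [0.497, 0.1286, 0.1354]
tool_rot: [-3.141, 0.001, -0.397]
ft_force: [-0.2, 0.6, 5.4]
gripper_width: 0.0128
grasp_force: 39.7
```

{"op": "step_arm", "data": {
  "increments": [
    {"dx": -0.3,"dy": 0,"dz": 0,"ax": 0,"ay": 0,"az": 0,"grip": 1},
    {"dx": -0.3,"dy": 0,"dz": 0,"ax": 0,"ay": 0,"az": 0,"grip": 1},
    {"dx": -0.2,"dy": 0,"dz": 0,"ax": 0,"ay": 0,"az": 0,"grip": 1},
    {"dx": -0.2,"dy": 0,"dz": 0,"ax": 0,"ay": 0,"az": 0,"grip": 1},
    {"dx": 0,"dy": 0,"dz": 0,"ax": 0,"ay": 0,"az": 0,"grip": 1}
  ]
}}

```text
time: 10.05
tcp_pos: [0.4883, 0.1322, 0.1353]
tool_rot: [-3.141, 0.0, -0.397]
ft_force: [1.5, 1.4, 3.7]
gripper_width: 0.0125
grasp_force: 39.7
```

{"op": "step_arm", "data": {
  "increments": [
    {"dx": 0,"dy": 0,"dz": 0,"ax": 0,"ay": 0,"az": 0,"grip": 0.4},
    {"dx": 0,"dy": 0,"dz": 0,"ax": 0,"ay": 0,"az": 0,"grip": 0.4},
    {"dx": 0,"dy": 0,"dz": 0,"ax": 0,"ay": 0,"az": 0,"grip": 0.4},
    {"dx": 0,"dy": 0,"dz": 0,"ax": 0,"ay": 0,"az": 0,"grip": 0.4},
    {"dx": 0,"dy": 0,"dz": -4,"ax": 0,"ay": 0,"az": 0,"grip": 0.4},
    {"dx": 0,"dy": 0,"dz": -4,"ax": 0,"ay": 0,"az": 0,"grip": 0.4},
    {"dx": 2,"dy": 0,"dz": -3.5,"ax": 0,"ay": 0,"az": 0,"grip": 0.4},
    {"dx": 2,"dy": 0,"dz": -3.5,"ax": 0,"ay": 0,"az": 0,"grip": 0.4},
    {"dx": 0,"dy": 0,"dz": 0,"ax": 0,"ay": 0,"az": 0,"grip": 0.4},
    {"dx": 0,"dy": 0,"dz": 0,"ax": 0,"ay": 0,"az": 0,"grip": 0.4}
  ]
}}

```text
time: 11.05
tcp_pos: [0.5254, 0.1163, 0.2854]
tool_rot: [-3.141, 0.0, -0.398]
ft_force: [-0.2, 0.6, -0.1]
gripper_width: 0.0512
grasp_force: 0.0
```

```bash
python3 - <<'E'
from meas import *
s=bot.sense();print(s['tcp_pos'],s['tool_rot'])
c=snap('wrist','w4.png')
lockmeas(c,(180,350,60,260))
P=pts(c);Z=P[...,2];hs=c['color'].max(2)
B=np.zeros(Z.shape,bool);B[165:260,225:300]=1
m=B&(Z>.159)&(Z<.168);q=P[m];v,u=np.nonzero(m)
print(m.sum(),u.min(),u.max(),v.min(),v.max(),cv2.minEnclosingCircle(q[:,:2].astype(np.float32)))
E
```

```text
[0.52536439 0.11629628 0.28540222] [-3.14094355e+00  1.42044983e-04 -3.97668103e-01]
brass top z 0.15684000354577812
brass z 0.1568 px 224 288 82 169 rect [0.5714 0.0969] [0.0543 0.0741] 66.8
bar z 0.193 px 246 266 100 158 rect [0.5715 0.0964] [0.0154 0.043 ] 67.2
knob z 0.1631 px 225 286 98 235 rect [0.5414 0.1177] [0.0509 0.1199] 55.2
197 248 262 165 235 ((0.5109199285507202, 0.12182997167110443), 0.03318818286061287)
```

View pics/w4.png

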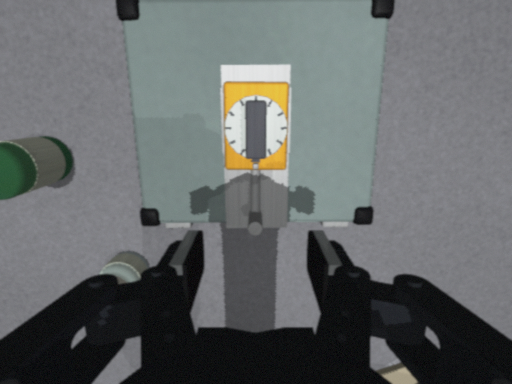

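The knob is now at (255,228), clear of the block. The pointer is still at the stud, and the lock slid about 3 mm within its play. I'll grip the bar about 5 mm towards the bolt, which is closer to the lock's centre of mass.

{"op": "step_arm", "data": {
  "increments": [
    {"dx": 2.3,"dy": 0,"dz": 0,"ax": 0,"ay": 0,"az": 0,"grip": 0.4},
    {"dx": 2.2,"dy": 0,"dz": 3,"ax": 0,"ay": 0,"az": 0,"grip": 0.4},
    {"dx": 0,"dy": 0,"dz": 4,"ax": 0,"ay": 0,"az": 0,"grip": 0.4},
    {"dx": 0,"dy": 0,"dz": 2.5,"ax": 0,"ay": 0,"az": 0,"grip": 0.4},
    {"dx": 0,"dy": 0,"dz": 1.5,"ax": 0,"ay": 0,"az": 0,"grip": 0.4},
    {"dx": 0,"dy": 0,"dz": 0.6,"ax": 0,"ay": 0,"az": 0,"grip": 0.4},
    {"dx": 0,"dy": 0,"dz": 0,"ax": 0,"ay": 0,"az": 0,"grip": 0.4}
  ]
}}

```text
time: 11.8
tcp_pos: [0.5664, 0.0992, 0.1687]
tool_rot: [3.141, 0.001, -0.397]
ft_force: [0.0, 0.4, 0.2]
gripper_width: 0.0512
grasp_force: 0.0
```

{"op": "step_arm", "data": {
  "force": 80,
  "increments": [
    {"dx": 0,"dy": 0,"dz": 0,"ax": 0,"ay": 0,"az": 0,"grip": 1},
    {"dx": 0,"dy": 0,"dz": 0,"ax": 0,"ay": 0,"az": 0,"grip": 1},
    {"dx": 0,"dy": 0,"dz": 0,"ax": 0,"ay": 0,"az": 0,"grip": 1},
    {"dx": 0,"dy": 0,"dz": 0,"ax": 0,"ay": 0,"az": 0,"grip": 1},
    {"dx": 0,"dy": 0,"dz": 0,"ax": 0,"ay": 0,"az": 0,"grip": 1},
    {"dx": 0,"dy": 0,"dz": 0,"ax": 0,"ay": 0,"az": 0,"grip": 1},
    {"dx": 0,"dy": 0,"dz": 0,"ax": 0,"ay": 0,"az": 0,"grip": 1},
    {"dx": 0,"dy": 0,"dz": 0,"ax": 0,"ay": 0,"az": 0,"grip": 1}
  ]
}}

```text
time: 12.6
tcp_pos: [0.5675, 0.0987, 0.1705]
tool_rot: [-3.141, -0.001, -0.398]
ft_force: [-1.1, -0.5, 6.7]
gripper_width: 0.0142
grasp_force: 80.5
```

Now lift straight up, slowly at first.

{"op": "step_arm", "data": {
  "increments": [
    {"dx": 0,"dy": 0,"dz": -0.4,"ax": 0,"ay": 0,"az": 0,"grip": 1},
    {"dx": 0,"dy": 0,"dz": -0.4,"ax": 0,"ay": 0,"az": 0,"grip": 1},
    {"dx": 0,"dy": 0,"dz": -0.4,"ax": 0,"ay": 0,"az": 0,"grip": 1},
    {"dx": 0,"dy": 0,"dz": -0.4,"ax": 0,"ay": 0,"az": 0,"grip": 1},
    {"dx": 0,"dy": 0,"dz": 0,"ax": 0,"ay": 0,"az": 0,"grip": 1}
  ]
}}

```text
time: 13.1
tcp_pos: [0.5672, 0.099, 0.1858]
tool_rot: [-3.141, -0.001, -0.397]
ft_force: [2.4, -1.2, -4.0]
gripper_width: 0.0142
grasp_force: 79.0
```

{"op": "step_arm", "data": {
  "increments": [
    {"dx": 0,"dy": 0,"dz": -1,"ax": 0,"ay": 0,"az": 0,"grip": 1},
    {"dx": 0,"dy": 0,"dz": -1,"ax": 0,"ay": 0,"az": 0,"grip": 1},
    {"dx": 0,"dy": 0,"dz": -1.5,"ax": 0,"ay": 0,"az": 0,"grip": 1},
    {"dx": 0,"dy": 0,"dz": -1.5,"ax": 0,"ay": 0,"az": 0,"grip": 1},
    {"dx": 0,"dy": 0,"dz": -2,"ax": 0,"ay": 0,"az": 0,"grip": 1},
    {"dx": 0,"dy": 0,"dz": -2,"ax": 0,"ay": 0,"az": 0,"grip": 1},
    {"dx": 0,"dy": 0,"dz": -1.5,"ax": 0,"ay": 0,"az": 0,"grip": 1},
    {"dx": 0,"dy": 0,"dz": -1,"ax": 0,"ay": 0,"az": 0,"grip": 1},
    {"dx": 0,"dy": 0,"dz": 0,"ax": 0,"ay": 0,"az": 0,"grip": 1},
    {"dx": 0,"dy": 0,"dz": 0,"ax": 0,"ay": 0,"az": 0,"grip": 1},
    {"dx": 0,"dy": 0,"dz": 0,"ax": 0,"ay": 0,"az": 0,"grip": 1}
  ]
}}

```text
time: 14.2
tcp_pos: [0.5662, 0.0993, 0.2993]
tool_rot: [3.141, 0.002, -0.397]
ft_force: [0.8, 0.2, -5.1]
gripper_width: 0.0146
grasp_force: 79.3
```

```bash
python3 - <<'E'
from h import *
s=bot.sense();print(s['tcp_pos'],s['tool_rot'],s['ft_force'],s['torque'],np.abs(s['joint_velocities']).max())
c=snap('wrist','w5.png');b=snap('scene','s2.png')
a=b['color'][100:290,180:430,::-1];cv2.imwrite('pics/s2c.png',np.vstack([cv2.resize(a,(512,389)),cv2.resize(c['color'][60:270,180:460,::-1],(512,384))])[:,:][:773]) 
i=cv2.imread('pics/s2c.png');cv2.imwrite('pics/s2c.png',np.hstack([cv2.resize(i[:389],(400,300)),cv2.resize(i[389:],(400,300))]))
P=pts(c);Z=P[...,2];hsv=cv2.cvtColor(c['color'],cv2.COLOR_RGB2HSV)
m=(cv2.inRange(hsv,(10,110,60),(32,255,255))>0)&(Z>.24)&(Z<.33)
q=P[m]; print(m.sum(), np.median(q[:,2]))
q=q[abs(q[:,2]-np.median(q[:,2]))<.008]
A=np.c_[q[:,:2]-q[:,:2].mean(0),np.ones(len(q))];k=np.linalg.lstsq(A,q[:,2],rcond=None)[0]
print('slope deg',np.degrees(np.arctan(k[:2])))
E
```

```text
[0.56624557 0.09927882 0.29930926] [ 3.14078704e+00  1.88577741e-03 -3.97168166e-01] [ 0.75192925  0.17212828 -5.08160213] [-0.01660191 -0.02792608 -0.01618392] 0.004643847654196319
4223 0.2851354088697631
slope deg [-3.43014743  0.93531528]
```

View pics/s2c.png

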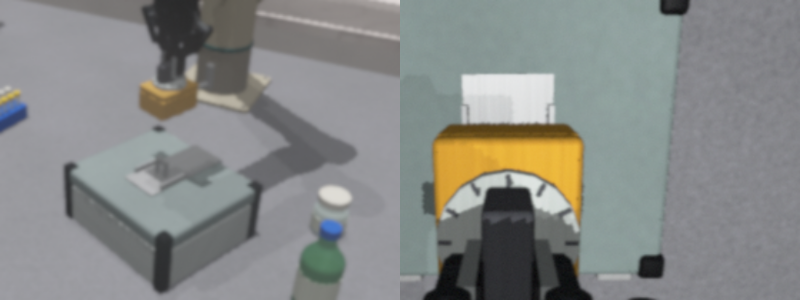

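The lock hangs free, about 12.8 cm above its place (the staple is bare, left view). The slope fit may include the shaded far side face, so I'll fit the top face only.

```bash
python3 - <<'E'
from h import *
s=bot.sense();print(s['tcp_pos'],s['tool_rot'],s['ft_force'],s['torque'],s['gripper_width'])
c=snap('wrist');P=pts(c);Z=P[...,2];hsv=cv2.cvtColor(c['color'],cv2.COLOR_RGB2HSV)
m=(cv2.inRange(hsv,(10,110,170),(32,255,255))>0)&(Z>.24)&(Z<.33)
m=cv2.erode(m.astype(np.uint8),np.ones((5,5)))>0
v,u=np.nonzero(m);q=P[m];print(m.sum(),u.min(),u.max(),v.min(),v.max())
A=np.c_[q[:,:2]-q[:,:2].mean(0),np.ones(len(q))]
for _ in range(3):
    k=np.linalg.lstsq(A,q[:,2],rcond=None)[0];r=q[:,2]-A@k;g=abs(r)<2.5*np.std(r);A,q=A[g],q[g]
y=-.397;ex=np.array([np.cos(y),np.sin(y)]);ey=np.array([-ex[1],ex[0]])
print('slope lock x,y deg',np.degrees(k[:2]@ex),np.degrees(k[:2]@ey),np.std(r),np.ptp((q[:,:2]@ex)))
E
```

```text
[0.5664617  0.09912654 0.2994393 ] [ 3.14071765e+00  1.38850913e-03 -3.97303202e-01] [-0.62672308 -0.34598116 -5.40248385] [-0.04085264 -0.02553601 -0.0253393 ] 0.014271678775735824
2062 206 305 160 203
slope lock x,y deg -0.31791135038985835 -0.2784059865332892 0.0005734071551540841 0.02353756408060581
```

The top face is level to 0.3°, and the lock is still and held with 80 N. I'm handing in.

```bash
python3 -c "
from rig import bot
print(bot.sign_off())"
```

```text
the job is handed in; nothing more can be done
None
```

Job handed in: I turned the dial three notches clockwise to the stud, pulled the bolt fully out, and finished holding the lock level and still, gripped by its dial bar about 12.8 cm above its place on the case; the sign-off returned no verdict.

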